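# Put the leather dies back on their outlines

### The job

Clear up the leather bench: stand each of the four steel hand dies (large round, small round, square and long strap) upright on the green pad printed with its own shape, inside the white outline and turned to line up with it. Set the dies down gently rather than dropping them, and leave the glue jar and the thread spool standing where they are.

Things in the scene. Friction and masses are not known exactly. Their poses are not given: they have to be found in the camera images.
- big_round_die: large round steel hand die: a flat disc foot 64 mm in diameter, 20 mm high, with a plain upright steel grip block standing on its centre, 28 mm along x, 16 mm along y, from 20 to 75 mm above the underside. Loose, upright, 0.15 to 0.55 kg. Origin: centre of the underside, z up.
- small_round_die: small round steel hand die: a flat disc foot 42 mm in diameter, 20 mm high, with a plain upright steel grip block standing on its centre, 28 mm along x, 16 mm along y, from 20 to 75 mm above the underside. Loose, upright, 0.15 to 0.55 kg. Origin: centre of the underside, z up.
- square_die: square steel hand die: a flat foot 60 x 60 mm, sides along its x and y, 20 mm high, with a plain upright steel grip block standing on its centre, 28 mm along x, 16 mm along y, from 20 to 75 mm above the underside. Loose, upright, 0.15 to 0.55 kg. Origin: centre of the underside, z up. Its quarter turns (apart from the grip block) look alike.
- strap_die: long strap-shaped steel hand die: a flat foot 110 mm long (its x) and 34 mm wide (its y) with half-round ends, 20 mm high, with a plain upright steel grip block standing on its centre, 28 mm along x, 16 mm along y, from 20 to 75 mm above the underside. Loose, upright, 0.15 to 0.55 kg. Origin: centre of the underside, z up. Its half turns look alike.
- big_round_pad: flat green mat pad 96 x 96 mm, 6 mm thick, fixed to the bench, printed with a white circle 76 mm in diameter: 6 mm larger all round than the matching die. Origin: centre of the underside; z up.
- small_round_pad: flat green mat pad 80 x 80 mm, 6 mm thick, fixed to the bench, printed with a white circle 54 mm in diameter: 6 mm larger all round than the matching die. Origin: centre of the underside; z up.
- square_pad: flat green mat pad 96 x 96 mm, 6 mm thick, fixed to the bench, printed with a white square 72 x 72 mm, sides along the pad's x and y: 6 mm larger all round than the matching die. Origin: centre of the underside; z up.
- strap_pad: flat green mat pad 140 (x) x 66 (y) mm, 6 mm thick, fixed to the bench, printed with a white strap shape with half-round ends, 122 mm long (pad's x) and 46 mm wide: 6 mm larger all round than the matching die. Origin: centre of the underside; z up.
- glue_jar: closed jar, 42 mm across and 66 mm high, standing loose among the dies and pads; origin: centre of its underside. Must stay where it stands.
- thread_spool: wooden spool, 38 mm across and 44 mm high, standing loose on its end among the dies and pads; origin: centre of its underside. Must stay where it stands. (A low flat round tin, 44 mm across and 20 mm high, also lies near there, about 0.52 m ahead of the robot and 0.2 m to its right; tall equipment only far to the sides.)
There are look-alikes about, which are no part of the job. Leave any yellow look-alike of the big_round_die alone.

How it is judged:
By the outcome, as a careful person would: the job done as asked, in the order asked, and still so for the second after the job is handed in, with the robot touching nothing.
It also fails if it takes over 102 s, if anything falls off the work surface, if the arm or the gripper's body presses on something with over 40 N, if the wrist force passes 120 N, or if a joint passes its speed limit or range.

### The arm

A 6-joint arm with a two-finger parallel gripper is mounted at the origin on the work surface. World frame = base frame: x ahead of the robot, y to its left, z up, the work surface at z = 0. Lengths are in mm, angles in rad, forces in N, time in s.
With the tool pointing down it reaches from about 350 to 875 mm from the base axis. Payload 4.2 kg.
Tool frame: the origin (TCP) lies midway between the tips of the shut fingers; the grasp point (between the pads) lies 19 mm behind it; x points along the fingers, y is the direction in which the jaws open and shut, and the axes are right-handed (so a half turn about x gives the same grasp; the last joint's range is limited). The gripper opens to 85 mm and grips with 20 to 120 N. Pads are 22 mm wide; open, the fingers measure 114 mm over their backs; the gripper's body (76 mm by 85 mm) begins 54 mm behind the grasp point. The pads swing forward as they close: fully open they stand 13 mm farther back than shut.
Start: joints at [-0.981, 0.385, 0.008, 0, -1.194, -0.259], TCP at [203.015, -591.087, 231.312] pointing down, gripper open.
Joint ranges: [-3.14, 3.14], [-1.21, 2.06], [-1.07, 1.41], [-3.16, 2.05], [-2.99, -0.16], [-3.1, 3.1]. Speed limits (rad/s): [2.79, 2.79, 3.14, 3.14, 3.14, 3.14].

### API

Orientations are given as a unit quaternion [x, y, z, w].
In Python, from bench import readout, imaging, arm gives the robot as it stands.
- The arm moves only by the tool arm_command, never from a script. Its argument "increments" is a list of rows, each a list of 3 entries, a list of its own where there are three numbers: the turn, a rotation vector about the world's x, y, z in degrees, then the shift along the world's x, y, z in mm, then the closure, from 0 (fully open) to 1 (shut). In form: [[[ax, ay, az], [tx, ty, tz], fingers], ...]. A call has exactly 5 rows; each row is the pose to reach, as a shift and turn from the pose measured when the call began; what a row does not reach only later rows make up. A row lasts 1/10 s, in which the tool goes at most 50 mm and 8.59 degrees, less where a joint would pass 70% of its speed; a pose out of reach is approached as far as the arm can. A call with a gripper value outside its range is refused whole. The fingers move at their own pace and stop on an object; the grip force is fixed at half the most. Time passes only in rows, so rows that repeat a pose let the fingers close, or fill a call up. It gives the time, the measured TCP pose, the force and the opening at its end, in the units of the state.
- readout.read_state(): the state, without advancing time (a new reading comes with each control period).
- imaging.get_image(name): name is "scene" or "top" or "wrist"; returns (picture, depth): 480x640x3 uint8, blue, green, red; 480x640 float32, mm along the optical axis (not along the pixel's ray), 0 where there is no reading.
- imaging.camera_info(name): a dict with "vfov" (degrees; the focal length in pixels is half the picture's height over the tangent of half this angle, whatever the lens; pixels are square), "cx", "cy" (the principal point, pixels), "eye" and "rotation" of the camera in the world; the wrist camera has in their place "T_tool_cam" (4x4, takes a point from camera to tool coordinates, whose origin is the TCP and whose axes are the tool frame's). Camera axes: x right, y down, z forward; pixel columns grow to the right and rows downward; lengths in mm; the calibration is good to about 2 mm. A picture is of the moment at which its call begins: read the wrist's pose just before it. camera_info takes no time and is no camera call.
- arm.job_done(): hands the job in, once; it reports no verdict.
The state is a dict: "clock": time; "joints": joint angles; "joint_vel": joint speeds; "joint_efforts": joint torques, N m; "position": TCP position; "ee_rot": TCP orientation; "contact_force": force on the tool from outside, world axes, zero at the start; "wrist_torque": the same for the moment, N m; "gripper_width": finger opening in mm.
Only numpy, scipy, OpenCV 4.12 (cv2) and the standard library are available. Lean on these libraries where they do the work, as an engineer would, in place of code of your own. Each camera call takes 0.05 s, during which the arm holds its last target. There are 200 camera calls.

## Working session

There is one attempt and no reset: what is moved stays moved. The work goes in short steps, Python scripts to look and compute and a tool call to move; the robot and the scene stay as the last step left them, time stands still between calls to the robot, and variables do not carry over. Pictures are saved under pics/ and viewed, about 12 in all and at most 16, crops included, and the job is handed in when it is done.

Besides the shell and the picture viewer there is one more tool, called as name(argument=value, ...), one argument or row to a line, values as JSON. arm_command: Moves the arm, as the interface text tells. Its arguments: {"type":"object","properties":{"increments":{"type":"array","items":{"type":"array"}}},"required":["increments"]}

```bash
ls; mkdir -p pics; cat > h.py <<'E'
import numpy as np, cv2
from bench import readout, imaging, arm
def K(ci): 
    return 240/np.tan(np.radians(ci['vfov'])/2)
def world(name,depth,ci,st=None):
    f=K(ci); v,u=np.mgrid[0:480,0:640]
    P=np.stack([(u-ci['cx'])/f*depth,(v-ci['cy'])/f*depth,depth],-1)
    if name=='wrist':
        from scipy.spatial.transform import Rotation as R
        T=np.array(ci['T_tool_cam']); P=P@T[:3,:3].T+T[:3,3]
        return P@R.from_quat(st['ee_rot']).as_matrix().T+np.array(st['position'])
    return P@np.array(ci['rotation']).T+np.array(ci['eye'])
def look(name):
    st=readout.read_state(); im,d=imaging.get_image(name); ci=imaging.camera_info(name)
    return im,d,world(name,d,ci,st),st
E
python3 - <<'E'
from h import *
for n in('top','scene'):
    im,d,W,st=look(n); cv2.imwrite(f'pics/{n}.png',im); np.savez(f'{n}.npz',im=im,d=d,W=W); print(n,imaging.camera_info(n))
print(imaging.camera_info('wrist')); print(st)
E
```

```text
picsTraceback (most recent call last):
  File "<stdin>", line 3, in <module>
  File "h.py", line 15, in look
    return im,d,world(name,d,ci,st),st
                ~~~~~^^^^^^^^^^^^^^
  File "h.py", line 12, in world
    return P@np.array(ci['rotation']).T+np.array(ci['eye'])
           ~^~~~~~~~~~~~~~~~~~~~~~~~~~~
ValueError: matmul: Input operand 1 has a mismatch in its core dimension 0, with gufunc signature (n?,k),(k,m?)->(n?,m?) (size 4 is different from 3)
```

```bash
sed -i "s/^    return P@np.array(ci\['rotation'\]).T/    from scipy.spatial.transform import Rotation as R\n    return P@R.from_quat(ci['rotation']).as_matrix().T/" h.py
python3 - <<'E'
from h import *
for n in('top','scene'):
    im,d,W,st=look(n); cv2.imwrite(f'pics/{n}.png',im); np.savez(f'{n}.npz',im=im,d=d,W=W); print(n,imaging.camera_info(n))
    print(W[240,320],W[100,100],W[400,500],W[400,320])
print(imaging.camera_info('wrist')); print(st)
E
```

```text
top {'vfov': 48.22010158229201, 'cx': 321.6893538682732, 'cy': 242.58826179575183, 'eye': array([ 351.26660169,   -2.52565942, 1028.2909654 ]), 'rotation': array([ 0.70628166, -0.70568187,  0.03889353, -0.04082413])}
[472.99806941   3.62290418  -1.87894698] [754.65179166 443.737993    -3.49004882] [ 173.86120984 -329.92915915    8.58000727] [172.09503665   3.19683849   1.25891225]
scene {'vfov': 47.705577053659916, 'cx': 320.74011248678886, 'cy': 238.42130329782117, 'eye': array([ 956.14024413, -345.80846402,  781.34485507]), 'rotation': array([ 0.84103446,  0.42136432, -0.15590461, -0.30134183])}
[435.16378784  31.41250306   1.09983531] [-224.63920377 -130.16137305    2.77222743] [ 8.45493925e+02  6.24042144e+01 -2.78349347e-01] [ 683.4090871  -152.6979986    -2.37539699]
{'vfov': 62.196613581365426, 'cx': 325.1887035345836, 'cy': 238.53458655044534, 'T_tool_cam': array([[-1.69006249e-05, -3.29291525e-01,  9.44228305e-01,
        -1.41573017e+02],
       [ 9.99999613e-01,  8.25031605e-04,  3.05621566e-04,
        -6.71810823e-02],
       [-8.79656786e-04,  9.44227945e-01,  3.29291383e-01,
        -8.50660014e+01],
       [ 0.00000000e+00,  0.00000000e+00,  0.00000000e+00,
         1.00000000e+00]])}
{'clock': 0.1, 'joints': array([-9.81407812e-01,  3.85463178e-01,  6.77414730e-03, -4.46686576e-04,
       -1.19395521e+00, -2.58600154e-01]), 'joint_vel': array([-0.00127994, -0.00141927,  0.00301865,  0.00025067, -0.0007847 ,
       -0.00117458]), 'joint_efforts': array([-1.70551179e-03, -3.93318558e+01,  1.88927561e+01,  4.19805542e+00,
       -2.60362125e-03,  1.01860715e-05]), 'position': array([ 202.85184605, -590.62967828,  230.34372542]), 'ee_rot': array([-0.11570548,  0.69760154,  0.11701724,  0.69733156]), 'contact_force': array([-0.53997827, -0.07241064, -0.56505582]), 'wrist_torque': array([-0.03029317,  0.01812023, -0.02509023]), 'gripper_width': 85.84030474011415}
```

View pics/top.png

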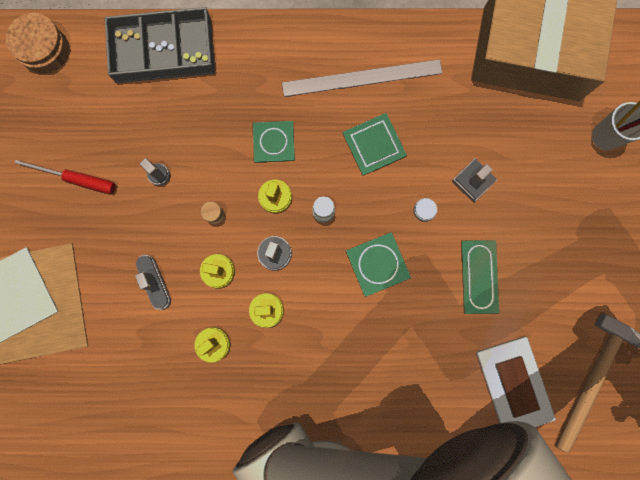

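The dies are big round (274,253), small round (157,173), square (474,180) and strap (152,282). The yellow look-alikes are at (275,196), (217,271), (266,310) and (212,345). The pads are small (273,141), square (375,144), big (378,264) and strap (480,277). The jar is at (323,210), the spool at (211,212) and the tin at (426,210).

```bash
cat > m.py <<'E'
from h import *
def rect(p):
    (c,s,a)=cv2.minAreaRect(p.astype(np.float32)); 
    if s[0]<s[1]: s=(s[1],s[0]); a+=90
    return np.round(c,1),np.round(s,1),round((a+90)%180-90,1)
z=np.load('top.npz'); im,d,W=z['im'],z['d'],z['W']
ci=imaging.camera_info('top'); f=K(ci)
from scipy.spatial.transform import Rotation as R
def onplane(px,h):
    r=np.stack([(px[:,0]-ci['cx'])/f,(px[:,1]-ci['cy'])/f,np.ones(len(px))],-1)@R.from_quat(ci['rotation']).as_matrix().T
    e=np.array(ci['eye']); return (e+r*((h-e[2])/r[:,2])[:,None])[:,:2]
hsv=cv2.cvtColor(im,cv2.COLOR_BGR2HSV)
for n,(u,v) in dict(big=(378,264),small=(273,141),square=(375,144),strap=(480,277)).items():
    w=48; m=np.zeros(d.shape,np.uint8); m[v-w:v+w,u-w:u+w]=1
    g=(m>0)&(hsv[...,0]>55)&(hsv[...,0]<90)&(hsv[...,1]>90)
    g=cv2.morphologyEx(g.astype(np.uint8),cv2.MORPH_OPEN,np.ones((3,3)))
    k,L,s,_=cv2.connectedComponentsWithStats(g); i=1+np.argmax(s[1:,4])
    ys,xs=np.where(L==i); p=np.stack([xs,ys],1)
    print('pad',n,*rect(onplane(p,6)),'z',np.round(np.median(W[ys,xs,2]),1))
for n,(u,v) in dict(big=(274,253),small=(155,173),square=(474,180),strap=(152,282),jar=(323,208),spool=(211,212),y1=(275,196),y2=(217,271),y3=(266,310)).items():
    w=34; S=np.s_[v-w:v+w,u-w:u+w]; Z=W[S][...,2]; yy,xx=np.mgrid[v-w:v+w,u-w:u+w]
    near=np.hypot(xx-u,yy-v)<32
    for lo,hi,h in((60,90,75),(12,28,20)):
        q=near&(Z>lo)&(Z<hi)
        if q.sum()>8:
            p=np.stack([xx[q],yy[q]],1); print(n,h,q.sum(),*rect(onplane(p,h)),'cloud',np.round(np.median(W[S][q],0),1))
E
python3 m.py
python3 - <<'E'
import cv2
a=cv2.imread('pics/top.png'); cv2.imwrite('pics/c1.png',cv2.resize(a[110:330,120:520],None,fx=2,fy=2,interpolation=3))
E
```

```text
pad big [ 426.2 -106.9] [93.7 93.2] 22.2 z 4.9
pad small [666.8  95.4] [77.2 76.3] 2.6 z 4.7
pad square [ 663.1 -102.7] [63.3 62.1] 24.4 z 5.8
pad strap [ 369.3 -299.1] [41.9 28.5] -1.7 z 6.1
big 75 152 [446.8  90.9] [28.2 17. ] -21.2 cloud [446.9  90.9  73.7]
big 20 667 [447.3  90.9] [62. 62.] -58.8 cloud [445.5  87.2  18.5]
small 75 152 [599.3 316.4] [31.9 15.4] 45.5 cloud [599.6 317.1  73.3]
small 20 215 [598.2 315.3] [40.7 37.1] -39.3 cloud [594.7 311.9  18.2]
square 75 154 [ 587.9 -292. ] [30.6 15.3] -45.3 cloud [ 588.4 -292.6   73.2]
square 20 749 [ 588.6 -292.5] [60.5 58. ] -45.4 cloud [ 586.2 -290.1   18.6]
strap 75 177 [391.3 318.9] [29.8 18.9] 23.7 cloud [392.2 319.8  73.1]
strap 20 747 [391.6 319.1] [108.3  34.4] 24.1 cloud [385.4 316.2  18.5]
jar 75 340 [525.7  -2.2] [36.6 36.1] 0.0 cloud [527.4  -2.2  64.6]
jar 20 40 [517.9  -1.7] [42.2 26. ] 87.4 cloud [511.2  -2.2  23.2]
spool 20 13 [514.7 197.5] [19.   5.4] -35.7 cloud [514.7 197.2  16. ]
y1 75 155 [556.2  91.1] [29.5 17.5] -19.6 cloud [556.6  91.4  73. ]
y1 20 609 [556.1  91.6] [61.3 60.2] -90.0 cloud [551.9  85.8  18.7]
y2 75 153 [412.6 198.4] [30.2 16. ] 79.8 cloud [412.3 198.9  72.9]
y2 20 682 [412.1 198.7] [61.9 61.9] 45.8 cloud [408.  196.7  18.5]
y3 75 152 [338.7 105.3] [28.3 15.8] -89.3 cloud [339.5 105.5  73.5]
y3 20 722 [338.9 105. ] [62.2 61.5] 45.5 cloud [340.6 103.7  18.7]
```

View pics/c1.png

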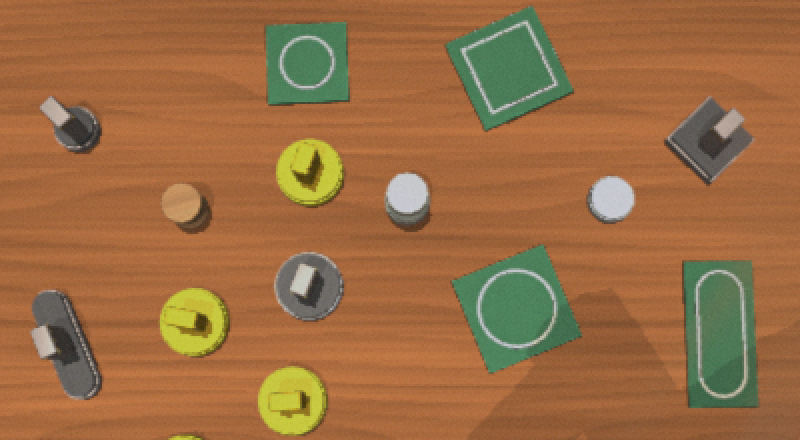

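```bash
cat >> m.py <<'E'
print('---')
for n,(u,v,wu,wv) in dict(big=(378,264,36,36),small=(273,141,30,30),square=(375,144,38,38),strap=(480,277,25,45)).items():
    S=np.s_[v-wv:v+wv,u-wu:u+wu]; b,g_,r=[im[...,i].astype(int)[S] for i in range(3)]
    m=(g_>r+8).astype(np.uint8)
    k,L,s,_=cv2.connectedComponentsWithStats(cv2.dilate(m,np.ones((3,3)))); big=L==1+np.argmax(s[1:,4])
    q=big&(m>0); q=cv2.morphologyEx(q.astype(np.uint8),cv2.MORPH_CLOSE,np.ones((5,5)))
    ys,xs=np.where(q>0); p=onplane(np.stack([xs+u-wu,ys+v-wv],1),6)
    # white outline: light pixels inside
    wh=(cv2.erode(q,np.ones((5,5)))>0)&(np.minimum(np.minimum(b,g_),r)>(110 if n!='strap' else 90))
    y2,x2=np.where(wh); o=onplane(np.stack([x2+u-wu,y2+v-wv],1),6)
    print('pad',n,*rect(p),'outline',len(o),*(rect(o) if len(o)>10 else ()))
E
cat > go.py <<'E'
import sys; from h import *
from scipy.spatial.transform import Rotation as R
def st():
    s=readout.read_state(); M=R.from_quat(s['ee_rot']).as_matrix()
    return s,M,np.degrees(np.arctan2(M[1,1],M[0,1]))
if __name__=='__main__':
    s,M,yaw=st(); print('t',s['clock'],'pos',s['position'].round(1),'yaw_y',yaw.round(1),'xaxis',M[:,0].round(3),'q',s['joints'].round(2),'F',s['contact_force'].round(1),'w',round(s['gripper_width'],1))
E
python3 m.py|sed -n '/---/,$p'; python3 go.py
```

```text
---
pad big [ 426.3 -106.9] [95.2 94.7] 22.1 outline 280 [ 426.7 -107.1] [76.5 75.7] -26.8
pad small [667.5  95.8] [79.5 79. ] 2.6 outline 181 [667.6  96. ] [54.9 52.4] -90.0
pad square [ 662.6 -102.1] [95.5 94.6] 24.5 outline 306 [ 663.2 -102.5] [73.6 73.5] -65.5
pad strap [ 402.  -300.8] [137.5  65.1] 0.9 outline 439 [ 402.7 -301.6] [123.6  49.7] 0.2
t 0.15 pos [ 202.9 -590.7  230.5] yaw_y 108.9 xaxis [-0.001  0.002 -1.   ] q [-0.98  0.39  0.01 -0.   -1.19 -0.26] F [ 0.3 -0.3  0.5] w 85.3
```

arm_command(
  increments=[
    [[0, 0, -8], [16, 45, 0], 0],
    [[0, 0, -16], [33, 91, 0], 0],
    [[0, 0, -24], [49, 136, -10], 0],
    [[0, 0, -32], [65, 182, -20], 0],
    [[0, 0, -40], [81, 227, -30], 0],
  ],
)

```text
clock: 0.65
position: [281.3, -370.4, 202.0]
ee_rot: [0.125, 0.696, -0.123, 0.696]
contact_force: [0.0, 0.9, 1.0]
gripper_width: 85.0
```

arm_command(
  increments=[
    [[0, 0, 0], [16, 45, 0], 0],
    [[0, 0, 0], [33, 91, 0], 0],
    [[0, 0, 0], [49, 136, 0], 0],
    [[0, 0, 0], [65, 182, 0], 0],
    [[0, 0, 0], [81, 227, 0], 0],
  ],
)

```text
clock: 1.15
position: [362.3, -141.5, 202.1]
ee_rot: [0.125, 0.696, -0.123, 0.696]
contact_force: [0.7, -0.3, 0.1]
gripper_width: 85.3
```

```bash
python3 go.py
```

```text
t 1.15 pos [ 362.3 -141.5  202.1] yaw_y 69.8 xaxis [ 0.001  0.002 -1.   ] q [ 0.05 -0.   -0.57 -0.   -1.01 -1.97] F [ 0.7 -0.3  0.1] w 85.3
```

arm_command(
  increments=[
    [[0, 0, 0], [17, 46, 0], 0],
    [[0, 0, 0], [34, 93, 0], 0],
    [[0, 0, 0], [51, 140, -10], 0],
    [[0, 0, -1], [68, 187, -20], 0],
    [[0, 0, -1], [85, 232, -30], 0],
  ],
)

```text
clock: 1.65
position: [446.7, 91.0, 172.4]
ee_rot: [0.131, 0.695, -0.129, 0.696]
contact_force: [0.8, -0.8, 0.0]
gripper_width: 85.3
```

```bash
cat > wl.py <<'E'
import sys; from go import *
s,M,yaw=st(); im,d,W,_=look('wrist'); cv2.imwrite(f'pics/{sys.argv[1]}.png',im)
p=s['position']; print('pos',p.round(1),'yaw',yaw.round(1))
def rect(q):
    (c,z,a)=cv2.minAreaRect(q.astype(np.float32))
    if z[0]<z[1]: z=z[::-1]; a+=90
    return np.round(c,1),np.round(z,1),round((a+90)%180-90,1)
hand=d<60
for lo,hi in((70,82),(15,27)):
    q=(W[...,2]>lo)&(W[...,2]<hi)&(np.hypot(W[...,0]-p[0],W[...,1]-p[1])<75)&(d>0)
    k,L,ss,cc=cv2.connectedComponentsWithStats(q.astype(np.uint8))
    for i in range(1,k):
        if ss[i,4]>300: 
            P=W[L==i]; print(lo,ss[i,4],*rect(P[:,:2]),'z',np.median(P[:,2]).round(1),'px',cc[i].round())
E
python3 wl.py w1
```

```text
pos [446.7  91.  172.4] yaw 68.8
70 1037 [447.9  91.3] [28.2 15.7] -20.6 z 73.8 px [326. 240.]
15 3358 [447.   91.6] [59.6 58.1] 69.6 z 19.0 px [326. 212.]
```

View pics/w1.png

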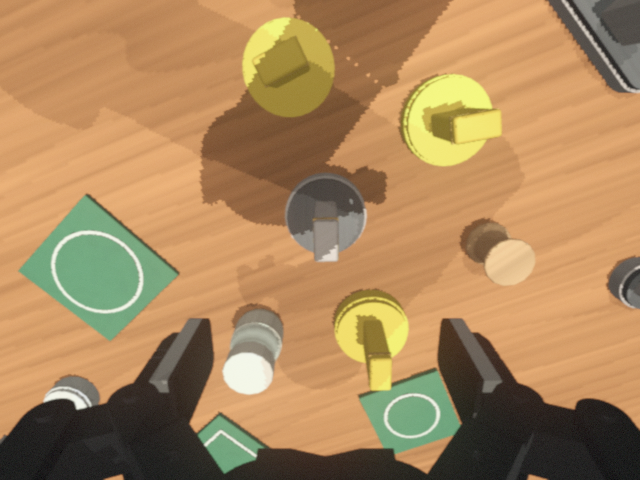

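The steel big round die sits at px (326,212), with its block at (326,240). It agrees with the top view to about 1 mm, and the yellow ones stay outside the jaws. Going down.

arm_command(
  increments=[
    [[0, 0, 0], [0.5, 0, -40], 0],
    [[0, 0, 0], [0.5, 0, -80], 0],
    [[0, 0, 0], [0.5, 0, -115], 0],
    [[0, 0, 0], [0.5, 0, -135], 0],
    [[0, 0, 0], [0.5, 0, -135], 1],
  ],
)

```text
clock: 2.2
position: [448.2, 94.6, 33.3]
ee_rot: [0.128, 0.696, -0.129, 0.694]
contact_force: [-0.8, -0.2, 0.3]
gripper_width: 73.2
```

arm_command(
  increments=[
    [[0, 0, 0], [0, 0, 0], 1],
    [[0, 0, 0], [0, 0, 0], 1],
    [[0, 0, 0], [0, 0, 0], 1],
    [[0, 0, 0], [0, 0, 0], 1],
    [[0, 0, 0], [0, 0, 0], 1],
  ],
)

```text
clock: 2.7
position: [448.4, 94.4, 34.4]
ee_rot: [0.128, 0.696, -0.129, 0.695]
contact_force: [-1.5, -2.0, 7.1]
gripper_width: 15.5
```

arm_command(
  increments=[
    [[0, 0, 0], [0, 0, 20], 1],
    [[0, 0, 0], [0, 0, 55], 1],
    [[0, 0, 0], [0, -20, 80], 1],
    [[0, 0, 0], [-4, -55, 90], 1],
    [[0, 0, 0], [-8, -90, 90], 1],
  ],
)

```text
clock: 3.2
position: [440.8, 4.2, 126.0]
ee_rot: [0.129, 0.695, -0.128, 0.696]
contact_force: [0.4, -0.1, -5.1]
gripper_width: 15.4
```

```bash
python3 go.py
```

```text
t 3.2 pos [440.8   4.2 126. ] yaw_y 69.1 xaxis [ 0.002  0.002 -1.   ] q [ 0.38  0.19 -0.58 -0.   -0.81 -2.31] F [ 0.4 -0.1 -5.1] w 15.4
```

arm_command(
  increments=[
    [[0, 0, 0], [-5, -40, 0], 1],
    [[0, 0, 0], [-10, -80, 0], 1],
    [[0, 0, 0], [-14, -111, -15], 1],
    [[0, 0, 0], [-14, -111, -45], 1],
    [[0, 0, 0], [-14, -111, -65], 1],
  ],
)

```text
clock: 3.7
position: [425.0, -107.8, 59.5]
ee_rot: [0.13, 0.695, -0.129, 0.695]
contact_force: [0.0, -0.1, -4.9]
gripper_width: 15.3
```

```bash
python3 go.py
```

```text
t 3.7 pos [ 425.  -107.8   59.5] yaw_y 68.9 xaxis [-0.     0.002 -1.   ] q [ 0.12  0.3  -0.66 -0.   -0.62 -2.06] F [ 0.  -0.1 -4.9] w 15.3
```

arm_command(
  increments=[
    [[0, 0, 0], [1.5, 0.8, -8], 1],
    [[0, 0, 0], [1.5, 0.8, -13], 1],
    [[0, 0, 0], [1.5, 0.8, -16], 1],
    [[0, 0, 0], [1.5, 0.8, -17.5], 1],
    [[0, 0, 0], [1.5, 0.8, -18.5], 1],
  ],
)

```text
clock: 4.2
position: [427.2, -106.8, 41.6]
ee_rot: [0.13, 0.695, -0.128, 0.696]
contact_force: [-0.7, -0.0, -5.0]
gripper_width: 15.2
```

arm_command(
  increments=[
    [[0, 0, 0], [-0.3, 0, -0.5], 1],
    [[0, 0, 0], [-0.3, 0, -1], 1],
    [[0, 0, 0], [-0.3, 0, -1.5], 1],
    [[0, 0, 0], [-0.3, 0, -1.5], 1],
    [[0, 0, 0], [-0.3, 0, -1.5], 1],
  ],
)

```text
clock: 4.7
position: [427.2, -106.7, 40.5]
ee_rot: [0.13, 0.695, -0.128, 0.696]
contact_force: [-0.9, 2.0, 0.8]
gripper_width: 15.1
```

Contact: the pad now bears the weight. Release, rise and head for the small round die.

arm_command(
  increments=[
    [[0, 0, 0], [0, 0, 0], 0.5],
    [[0, 0, 0], [0, 0, 0], 0.5],
    [[0, 0, 0], [0, 0, 0], 0],
    [[0, 0, 0], [0, 0, 0], 0],
    [[0, 0, 0], [0, 0, 2], 0],
  ],
)

```text
clock: 5.2
position: [427.1, -106.7, 42.4]
ee_rot: [0.13, 0.695, -0.128, 0.696]
contact_force: [-0.3, 0.0, -0.3]
gripper_width: 83.7
```

arm_command(
  increments=[
    [[0, 0, 0], [0, 0, 25], 0],
    [[0, 0, 0], [0, 0, 65], 0],
    [[0, 0, 0], [0, 0, 105], 0],
    [[0, 0, 0], [0, 0, 140], 0],
    [[0, 0, 0], [0, 0, 150], 0],
  ],
)

```text
clock: 5.7
position: [429.3, -106.8, 196.7]
ee_rot: [0.131, 0.692, -0.128, 0.699]
contact_force: [0.5, -0.2, -0.7]
gripper_width: 85.6
```

```bash
python3 go.py; python3 wl.py w2
```

```text
t 5.7 pos [ 429.3 -106.8  196.7] yaw_y 69.0 xaxis [ 0.01   0.002 -1.   ] q [ 0.13  0.1  -0.47 -0.   -0.99 -2.06] F [ 0.5 -0.2 -0.7] w 85.6
pos [ 429.3 -106.8  196.7] yaw 69.0
70 974 [ 427.9 -106.8] [28.9 16.1] -20.5 z 79.8 px [324. 226.]
15 3427 [ 426.2 -105.9] [63.6 59.9] 71.5 z 24.9 px [324. 200.]
```

View pics/w2.png

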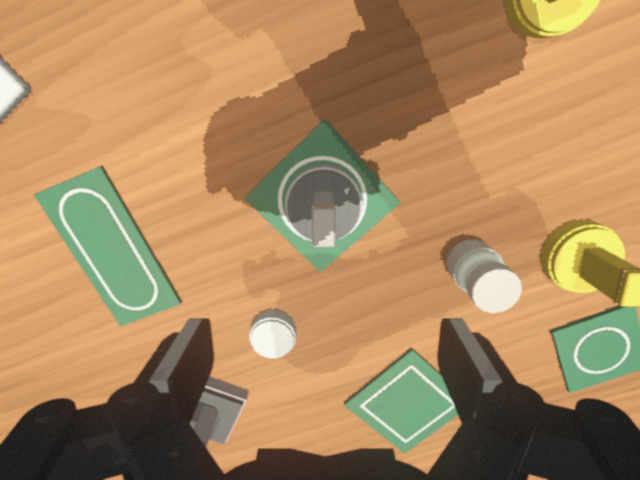

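The big die stands inside its circle at px (324,200), centred to within 1 mm. Next is the small round die.

arm_command(
  increments=[
    [[0, 0, 7], [17, 42, 0], 0],
    [[0, 0, 14], [34, 84, 0], 0],
    [[0, 0, 21], [51, 127, 0], 0],
    [[0, 0, 28], [68, 170, 0], 0],
    [[0, 0, 35], [85, 212, 0], 0],
  ],
)

```text
clock: 6.25
position: [513.6, 106.8, 194.7]
ee_rot: [-0.086, 0.7, 0.09, 0.703]
contact_force: [0.8, -0.5, 0.2]
gripper_width: 85.1
```

arm_command(
  increments=[
    [[0, 0, 7], [17, 42, 0], 0],
    [[0, 0, 14], [34, 84, 0], 0],
    [[0, 0, 21], [51, 127, 0], 0],
    [[0, 0, 28], [68, 170, -10], 0],
    [[0, 0, 32], [85, 211, -20], 0],
  ],
)

```text
clock: 6.75
position: [598.5, 319.5, 172.5]
ee_rot: [-0.277, 0.65, 0.281, 0.65]
contact_force: [0.9, -0.1, -0.6]
gripper_width: 85.4
```

```bash
python3 go.py; python3 wl.py w3
```

```text
t 6.75 pos [598.5 319.5 172.5] yaw_y 136.5 xaxis [-0.002  0.007 -1.   ] q [ 0.73  0.52  0.07 -0.01 -1.13 -1.48] F [ 0.9 -0.1 -0.6] w 85.4
pos [598.5 319.5 172.5] yaw 136.5
70 1025 [601.4 318.6] [28.3 16. ] 44.0 z 73.8 px [320. 240.]
15 971 [600.5 317.3] [37.2 34.5] -43.5 z 19.0 px [320. 212.]
```

arm_command(
  increments=[
    [[0, 0, -1], [1.5, -2, -40], 0],
    [[0, 0, -1], [1.5, -2, -80], 0],
    [[0, 0, -1], [1.5, -2, -115], 0],
    [[0, 0, -1], [1.5, -2, -132], 0],
    [[0, 0, -1], [1.5, -2, -137], 0],
  ],
)

```text
clock: 7.3
position: [599.1, 320.6, 26.6]
ee_rot: [-0.273, 0.655, 0.276, 0.649]
contact_force: [0.2, 0.2, -0.1]
gripper_width: 85.8
```

```bash
python3 go.py
```

```text
t 7.3 pos [599.1 320.6  26.6] yaw_y 135.7 xaxis [-0.009  0.001 -1.   ] q [ 0.73  0.66 -0.06 -0.01 -0.85 -1.49] F [ 0.2  0.2 -0.1] w 85.8
```

arm_command(
  increments=[
    [[0, 0, 0], [1, -3, 9], 0],
    [[0, 0, 0], [1, -3, 9], 0],
    [[0, 0, 0], [1, -3, 9], 0],
    [[0, 0, 0], [1, -3, 9], 0.5],
    [[0, 0, 0], [1, -3, 9], 1],
  ],
)

```text
clock: 7.8
position: [600.3, 317.9, 36.5]
ee_rot: [-0.273, 0.654, 0.276, 0.649]
contact_force: [0.1, -0.5, -0.1]
gripper_width: 58.9
```

arm_command(
  increments=[
    [[0, 0, 0], [0, 0, 0], 1],
    [[0, 0, 0], [0, 0, 0], 1],
    [[0, 0, 0], [0, 0, 0], 1],
    [[0, 0, 0], [0, 0, 0], 1],
    [[0, 0, 0], [0, 0, 0], 1],
  ],
)

```text
clock: 8.3
position: [600.5, 318.0, 36.8]
ee_rot: [-0.273, 0.654, 0.276, 0.649]
contact_force: [-0.1, -0.2, 1.2]
gripper_width: 15.4
```

```bash
python3 go.py
```

```text
t 8.3 pos [600.5 318.   36.8] yaw_y 135.7 xaxis [-0.008  0.002 -1.   ] q [ 0.72  0.65 -0.06 -0.01 -0.87 -1.49] F [-0.1 -0.2  1.2] w 15.4
```

arm_command(
  increments=[
    [[0, 0, 0], [0, 0, 20], 1],
    [[0, 0, 0], [0, 0, 55], 1],
    [[0, 0, 0], [5, -20, 85], 1],
    [[0, 0, 0], [15, -55, 95], 1],
    [[0, 0, 0], [27, -90, 95], 1],
  ],
)

```text
clock: 8.8
position: [628.1, 228.2, 133.8]
ee_rot: [-0.273, 0.652, 0.277, 0.65]
contact_force: [1.2, -0.5, -2.5]
gripper_width: 15.3
```

```bash
python3 go.py
```

```text
t 8.8 pos [628.1 228.2 133.8] yaw_y 135.8 xaxis [-0.005  0.004 -1.   ] q [ 0.59  0.53 -0.   -0.01 -1.04 -1.35] F [ 1.2 -0.5 -2.5] w 15.3
```

Held. Need (+39,-132) to reach the small pad.

arm_command(
  increments=[
    [[0, 0, 0], [12, -40, 0], 1],
    [[0, 0, 0], [24, -80, 0], 1],
    [[0, 0, 0], [35, -115, 0], 1],
    [[0, 0, 0], [39, -132, -25], 1],
    [[0, 0, 0], [39, -132, -60], 1],
  ],
)

```text
clock: 9.3
position: [668.6, 93.5, 74.7]
ee_rot: [-0.272, 0.651, 0.276, 0.652]
contact_force: [0.3, -0.3, -3.1]
gripper_width: 14.8
```

```bash
python3 go.py
```

```text
t 9.3 pos [668.6  93.5  74.7] yaw_y 135.6 xaxis [-0.001  0.006 -1.   ] q [ 0.38  0.6  -0.04 -0.01 -0.93 -1.15] F [ 0.3 -0.3 -3.1] w 14.8
```

arm_command(
  increments=[
    [[0, 0, 0], [-1, 1.5, -10], 1],
    [[0, 0, 0], [-1, 2.5, -19], 1],
    [[0, 0, 0], [-1, 2.5, -25], 1],
    [[0, 0, 0], [-1, 2.5, -27], 1],
    [[0, 0, 0], [-1, 2.5, -28], 1],
  ],
)

```text
clock: 9.8
position: [668.2, 96.8, 47.6]
ee_rot: [-0.272, 0.651, 0.276, 0.653]
contact_force: [-0.2, 0.3, -1.9]
gripper_width: 15.8
```

```bash
python3 go.py
```

```text
t 9.8 pos [668.2  96.8  47.6] yaw_y 135.6 xaxis [ 0.001  0.006 -1.   ] q [ 0.38  0.63 -0.07 -0.01 -0.87 -1.15] F [-0.2  0.3 -1.9] w 15.8
```

arm_command(
  increments=[
    [[0, 0, 0], [-0.5, -0.5, -1.5], 1],
    [[0, 0, 0], [-0.5, -0.5, -2.7], 1],
    [[0, 0, 0], [-0.5, -0.5, -3.7], 1],
    [[0, 0, 0], [-0.5, -0.5, -4.5], 1],
    [[0, 0, 0], [-0.5, -0.5, -5], 1],
  ],
)

```text
clock: 10.3
position: [667.7, 96.3, 42.9]
ee_rot: [-0.272, 0.651, 0.276, 0.653]
contact_force: [-1.0, 0.3, 1.4]
gripper_width: 15.3
```

Resting on the pad. Release and rise.

arm_command(
  increments=[
    [[0, 0, 0], [0, 0, 0], 0.5],
    [[0, 0, 0], [0, 0, 0], 0.5],
    [[0, 0, 0], [0, 0, 0], 0],
    [[0, 0, 0], [0, 0, 0], 0],
    [[0, 0, 0], [0, 0, 2], 0],
  ],
)

```text
clock: 10.8
position: [667.6, 96.2, 44.7]
ee_rot: [-0.272, 0.651, 0.276, 0.653]
contact_force: [0.3, -0.9, -0.4]
gripper_width: 83.7
```

arm_command(
  increments=[
    [[0, 0, 0], [0, 0, 25], 0],
    [[0, 0, 0], [0, 0, 65], 0],
    [[0, 0, 0], [0, 0, 105], 0],
    [[0, 0, 0], [0, 0, 135], 0],
    [[0, 0, 0], [0, 0, 140], 0],
  ],
)

```text
clock: 11.3
position: [670.0, 96.7, 190.6]
ee_rot: [-0.273, 0.647, 0.276, 0.656]
contact_force: [-0.1, 0.8, -0.8]
gripper_width: 85.6
```

```bash
python3 go.py; python3 wl.py w4
```

```text
t 11.3 pos [670.   96.7 190.6] yaw_y 135.7 xaxis [ 0.01   0.008 -1.   ] q [ 0.38  0.49  0.08 -0.   -1.15 -1.15] F [-0.1  0.8 -0.8] w 85.6
pos [670.   96.7 190.6] yaw 135.7
70 1020 [668.5  97.7] [28.7 16.3] 45.3 z 79.7 px [328. 229.]
15 1180 [667.6  96.7] [41.6 39.1] -45.2 z 24.6 px [327. 202.]
```

View pics/w4.png

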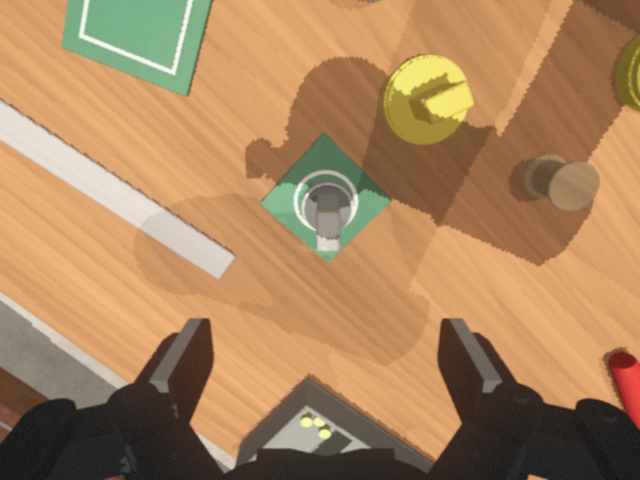

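The small die is inside its circle (px 327,202; foot centre 667.6, 96.7). Next is the square die, turning +89°.

arm_command(
  increments=[
    [[0, 0, 8.5], [-7, -38, 0], 0],
    [[0, 0, 17], [-14, -77, 0], 0],
    [[0, 0, 25.5], [-22, -116, 0], 0],
    [[0, 0, 34], [-30, -155, 0], 0],
    [[0, 0, 42.5], [-38, -193, 0], 0],
  ],
)

```text
clock: 11.85
position: [629.7, -97.8, 187.1]
ee_rot: [-0.49, 0.505, 0.497, 0.508]
contact_force: [0.0, 0.4, 0.1]
gripper_width: 85.4
```

arm_command(
  increments=[
    [[0, 0, 8.5], [-9, -39, 0], 0],
    [[0, 0, 17], [-18, -78, 0], 0],
    [[0, 0, 25.5], [-27, -117, 0], 0],
    [[0, 0, 34], [-36, -156, -10], 0],
    [[0, 0, 42.5], [-44, -194, -20], 0],
  ],
)

```text
clock: 12.35
position: [584.5, -293.1, 165.5]
ee_rot: [-0.64, 0.291, 0.649, 0.292]
contact_force: [0.4, 0.4, -1.0]
gripper_width: 85.4
```

```bash
python3 go.py; python3 wl.py w5
```

```text
t 12.35 pos [ 584.5 -293.1  165.5] yaw_y -138.7 xaxis [-0.012  0.007 -1.   ] q [-0.22  0.49  0.01 -0.   -1.1   0.94] F [ 0.4  0.4 -1. ] w 85.4
pos [ 584.5 -293.1  165.5] yaw -138.7
70 1103 [ 590.2 -296.2] [27.9 16. ] -45.5 z 73.7 px [321. 232.]
15 4205 [ 589.9 -296. ] [56.6 56.1] -45.7 z 18.9 px [321. 204.]
```

arm_command(
  increments=[
    [[0, 0, 3.4], [5, -1, -30], 0],
    [[0, 0, 3.4], [5, -1, -65], 0],
    [[0, 0, 3.4], [5, -1, -100], 0],
    [[0, 0, 3.4], [5, -1, -115], 0],
    [[0, 0, 3.4], [5, -1, -120], 0],
  ],
)

```text
clock: 12.9
position: [585.3, -297.9, 40.0]
ee_rot: [-0.645, 0.273, 0.661, 0.271]
contact_force: [0.2, 0.7, 0.2]
gripper_width: 85.5
```

```bash
python3 go.py; python3 wl.py w6
```

```text
t 12.9 pos [ 585.3 -297.9   40. ] yaw_y -135.2 xaxis [-0.022  0.007 -1.   ] q [-0.23  0.62 -0.11 -0.   -0.86  1.01] F [0.2 0.7 0.2] w 85.5
pos [ 585.3 -297.9   40. ] yaw -135.2
70 3600 [ 590.2 -296.1] [29.2 16.1] -45.7 z 73.7 px [311. 367.]
70 1636 [ 555.9 -331. ] [22.9 14.9] -83.1 z 76.4 px [470. 368.]
70 1690 [ 618.8 -268.7] [22.8 14.7] -6.8 z 76.4 px [179. 369.]
15 10732 [ 590. -296.] [57.2 56.4] -45.7 z 18.9 px [314. 280.]
```

arm_command(
  increments=[
    [[-0.4, -1.2, 0], [4.7, 1.9, -2], 0],
    [[-0.4, -1.2, 0], [4.7, 1.9, -4], 0],
    [[-0.4, -1.2, 0], [4.7, 1.9, -4], 0],
    [[-0.4, -1.2, 0], [4.7, 1.9, -4], 0.4],
    [[-0.4, -1.2, 0], [4.7, 1.9, -4], 1],
  ],
)

```text
clock: 13.45
position: [591.2, -296.4, 37.9]
ee_rot: [0.654, -0.272, -0.652, -0.272]
contact_force: [-0.3, 0.0, 0.5]
gripper_width: 59.3
```

arm_command(
  increments=[
    [[0, 0, 0], [0, 0, 0], 1],
    [[0, 0, 0], [0, 0, 0], 1],
    [[0, 0, 0], [0, 0, 0], 1],
    [[0, 0, 0], [0, 0, 0], 1],
    [[0, 0, 0], [0, 0, 0], 1],
  ],
)

```text
clock: 13.95
position: [591.2, -296.5, 38.1]
ee_rot: [0.654, -0.272, -0.652, -0.272]
contact_force: [-0.5, 0.3, 1.8]
gripper_width: 15.3
```

```bash
python3 go.py
```

```text
t 13.95 pos [ 591.2 -296.5   38.1] yaw_y -135.2 xaxis [ 0.002 -0.001 -1.   ] q [-0.22  0.62 -0.12  0.   -0.83  1.  ] F [-0.5  0.3  1.8] w 15.3
```

arm_command(
  increments=[
    [[0, 0, 0], [0, 0, 20], 1],
    [[0, 0, 0], [0, 0, 55], 1],
    [[0, 0, -4], [5, 15, 85], 1],
    [[0, 0, -8], [18, 50, 95], 1],
    [[0, 0, -12], [32, 88, 95], 1],
  ],
)

```text
clock: 14.45
position: [623.9, -208.4, 134.8]
ee_rot: [0.622, -0.34, -0.618, -0.341]
contact_force: [0.8, 0.4, -3.2]
gripper_width: 15.5
```

```bash
python3 go.py
```

```text
t 14.45 pos [ 623.9 -208.4  134.8] yaw_y -147.5 xaxis [ 0.005 -0.001 -1.   ] q [-0.08  0.51 -0.04  0.   -1.01  0.64] F [ 0.8  0.4 -3.2] w 15.5
```

arm_command(
  increments=[
    [[0, 0, -3], [12, 34, 0], 1],
    [[0, 0, -6], [24, 68, 0], 1],
    [[0, 0, -8], [35, 97, 0], 1],
    [[0, 0, -8], [39, 106, 0], 1],
    [[0, 0, -8], [39, 106, 0], 1],
  ],
)

```text
clock: 14.95
position: [662.8, -100.8, 133.5]
ee_rot: [0.596, -0.382, -0.594, -0.382]
contact_force: [0.6, -0.2, -3.0]
gripper_width: 15.2
```

```bash
python3 go.py; cat > pl.py <<'E'
# green pad edges by wrist: keep points with z~6 green, print hull-rect
import sys; from go import *
from wl import rect
E
python3 - <<'E'
from go import *
s,M,yaw=st(); im,d,W,_=look('wrist'); cv2.imwrite('pics/w7.png',im); np.savez('w7.npz',W=W,im=im)
b,g,r=[im[...,i].astype(int) for i in range(3)]
q=((g>r+8)&(abs(W[...,2]-6)<8)&(np.hypot(W[...,0]-663,W[...,1]+102)<90)).astype(np.uint8)
q=cv2.morphologyEx(q,cv2.MORPH_OPEN,np.ones((3,3)))
P=W[q>0][:,:2].astype(np.float32); print(cv2.minAreaRect(P),len(P),s['position'],yaw)
E
```

```text
t 14.95 pos [ 662.8 -100.8  133.5] yaw_y -155.4 xaxis [ 0.003 -0.002 -1.   ] q [ 0.09  0.53 -0.    0.   -1.03  0.34] F [ 0.6 -0.2 -3. ] w 15.2
((673.2449951171875, -123.33737182617188), (95.17888641357422, 51.78977584838867), 24.781978607177734) 8651 [ 662.75153832 -100.80377988  133.48342905] -155.3928754273325
```

View pics/w7.png

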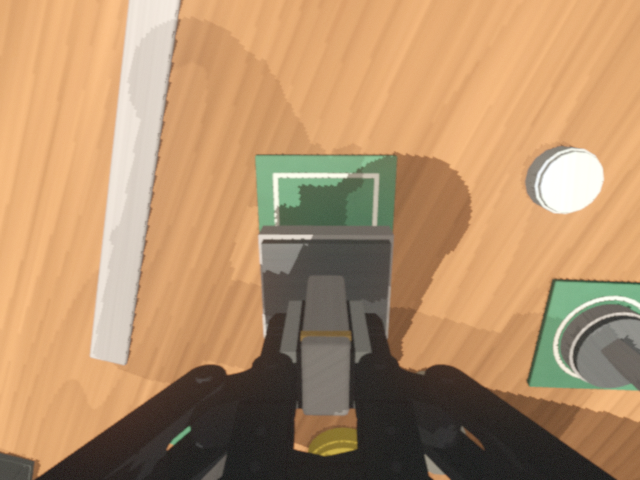

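The square die, held, is aligned with the pad: its front edge is parallel to the pad edge at px (257–396,155). The pad centre from this view is (664,-103), which agrees with the top view.

arm_command(
  increments=[
    [[0, 0, 0], [0.7, -2, -25], 1],
    [[0, 0, 0], [0.7, -2, -50], 1],
    [[0, 0, 0], [0.7, -2, -68], 1],
    [[0, 0, 0], [0.7, -2, -74], 1],
    [[0, 0, 0], [0.7, -2, -76], 1],
  ],
)

```text
clock: 15.5
position: [662.2, -105.4, 56.8]
ee_rot: [0.595, -0.383, -0.594, -0.382]
contact_force: [0.1, 0.6, -2.4]
gripper_width: 15.2
```

```bash
python3 go.py
```

```text
t 15.5 pos [ 662.2 -105.4   56.8] yaw_y -155.6 xaxis [ 0.001 -0.002 -1.   ] q [ 0.08  0.61 -0.08  0.   -0.88  0.34] F [ 0.1  0.6 -2.4] w 15.2
```

arm_command(
  increments=[
    [[0, 0, 0], [1.3, 2.4, -5], 1],
    [[0, 0, 0], [1.3, 2.4, -8], 1],
    [[0, 0, 0], [1.3, 2.4, -10], 1],
    [[0, 0, 0], [1.3, 2.4, -11], 1],
    [[0, 0, 0], [1.3, 2.4, -11.5], 1],
  ],
)

```text
clock: 16.0
position: [663.6, -102.9, 45.6]
ee_rot: [0.595, -0.383, -0.594, -0.382]
contact_force: [-0.1, -0.6, -2.9]
gripper_width: 15.2
```

arm_command(
  increments=[
    [[0, 0, 0], [0, 0, -0.4], 1],
    [[0, 0, 0], [0, 0, -0.8], 1],
    [[0, 0, 0], [0, 0, -1], 1],
    [[0, 0, 0], [0, 0, -1.2], 1],
    [[0, 0, 0], [0, 0, -1.4], 1],
  ],
)

```text
clock: 16.5
position: [663.6, -102.9, 44.2]
ee_rot: [0.595, -0.383, -0.594, -0.382]
contact_force: [0.1, -0.3, -3.2]
gripper_width: 15.4
```

Still bearing the weight, so creep further.

arm_command(
  increments=[
    [[0, 0, 0], [0, 0, -0.4], 1],
    [[0, 0, 0], [0, 0, -0.7], 1],
    [[0, 0, 0], [0, 0, -0.9], 1],
    [[0, 0, 0], [0, 0, -0.9], 1],
    [[0, 0, 0], [0, 0, -0.9], 1],
  ],
)

```text
clock: 17.0
position: [663.7, -103.0, 44.1]
ee_rot: [0.596, -0.383, -0.594, -0.382]
contact_force: [-3.8, 0.9, 3.5]
gripper_width: 15.2
```

Contact. Release and rise.

arm_command(
  increments=[
    [[0, 0, 0], [0, 0, 0], 0.5],
    [[0, 0, 0], [0, 0, 0], 0.5],
    [[0, 0, 0], [0, 0, 0], 0],
    [[0, 0, 0], [0, 0, 0], 0],
    [[0, 0, 0], [0, 0, 2], 0],
  ],
)

```text
clock: 17.5
position: [663.5, -103.0, 45.6]
ee_rot: [0.595, -0.383, -0.594, -0.382]
contact_force: [0.0, 0.2, -0.1]
gripper_width: 83.1
```

arm_command(
  increments=[
    [[0, 0, 0], [0, 0, 25], 0],
    [[0, 0, 0], [0, 0, 65], 0],
    [[0, 0, 0], [0, 0, 105], 0],
    [[0, 0, 0], [0, 0, 135], 0],
    [[0, 0, 0], [0, 0, 140], 0],
  ],
)

```text
clock: 18.0
position: [666.0, -103.2, 191.4]
ee_rot: [0.599, -0.381, -0.591, -0.384]
contact_force: [0.3, -0.3, -0.3]
gripper_width: 85.2
```

```bash
python3 go.py; python3 wl.py w8
```

```text
t 18.0 pos [ 666.  -103.2  191.4] yaw_y -155.5 xaxis [ 0.011 -0.003 -1.   ] q [ 0.09  0.49  0.07  0.   -1.14  0.34] F [ 0.3 -0.3 -0.3] w 85.2
pos [ 666.  -103.2  191.4] yaw -155.5
70 1001 [ 663.3 -102.8] [27.6 16.4] -65.8 z 79.7 px [330. 235.]
15 4142 [ 662.9 -102.2] [60.7 60. ] -65.8 z 24.8 px [330. 210.]
```

View pics/w8.png

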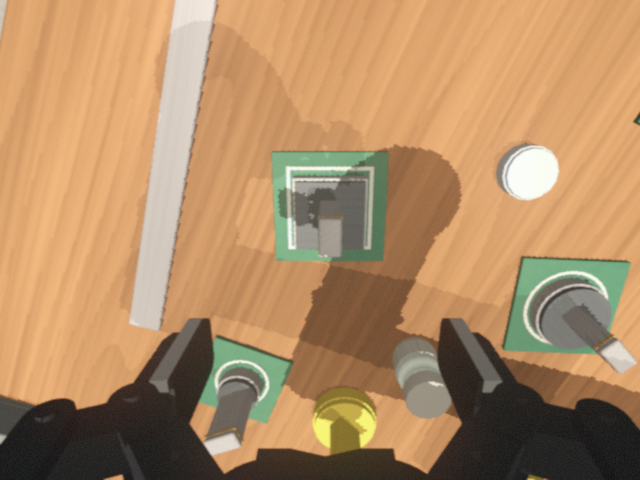

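The square die is inside its outline and aligned: die -65.8°, pad 24.5° (mod 90). Last is the strap die.

arm_command(
  increments=[
    [[0, 0, 7], [-20, 32, 0], 0],
    [[0, 0, 14], [-40, 64, 0], 0],
    [[0, 0, 21], [-60, 96, 0], 0],
    [[0, 0, 28], [-80, 128, 0], 0],
    [[0, 0, 35], [-100, 160, 0], 0],
  ],
)

```text
clock: 18.55
position: [563.3, 57.8, 188.0]
ee_rot: [0.684, -0.183, -0.681, -0.186]
contact_force: [-0.0, 0.3, -0.5]
gripper_width: 85.6
```

arm_command(
  increments=[
    [[0, 0, 7], [-20, 32, 0], 0],
    [[0, 0, 14], [-40, 64, 0], 0],
    [[0, 0, 21], [-60, 96, 0], 0],
    [[0, 0, 28], [-80, 128, 0], 0],
    [[0, 0, 35], [-100, 160, 0], 0],
  ],
)

```text
clock: 19.05
position: [461.7, 218.5, 186.6]
ee_rot: [0.707, 0.032, -0.706, 0.03]
contact_force: [0.1, 0.8, -1.1]
gripper_width: 85.5
```

```bash
python3 go.py
```

```text
t 19.05 pos [461.7 218.5 186.6] yaw_y -85.0 xaxis [ 0.001  0.003 -1.   ] q [ 0.76  0.23 -0.34 -0.   -1.    0.9 ] F [ 0.1  0.8 -1.1] w 85.5
```

arm_command(
  increments=[
    [[0, 0, 6], [-20, 28, 0], 0],
    [[0, 0, 12], [-40, 56, 0], 0],
    [[0, 0, 17], [-58, 82, 0], 0],
    [[0, 0, 19], [-70, 100, 0], 0],
    [[0, 0, 19], [-70, 100, -10], 0],
  ],
)

```text
clock: 19.55
position: [390.7, 320.5, 176.4]
ee_rot: [0.692, 0.15, -0.691, 0.147]
contact_force: [-0.3, -0.4, 0.2]
gripper_width: 85.7
```

```bash
python3 go.py;python3 wl.py w9
```

```text
t 19.55 pos [390.7 320.5 176.4] yaw_y -65.8 xaxis [ 0.001  0.005 -1.   ] q [ 1.01  0.23 -0.36 -0.   -0.97  0.99] F [-0.3 -0.4  0.2] w 85.7
pos [390.7 320.5 176.4] yaw -65.8
70 996 [393.1 321.3] [27.7 15.6] 24.8 z 73.8 px [326. 234.]
15 3411 [392.7 320.9] [105.8  30. ] 24.0 z 18.9 px [327. 201.]
```

arm_command(
  increments=[
    [[0, 0, 0], [1.8, 0, -35], 0],
    [[0, 0, 0], [1.8, 0, -75], 0],
    [[0, 0, 0], [1.8, 0, -110], 0],
    [[0, 0, 0], [1.8, 0, -128], 0],
    [[0, 0, 0], [1.8, 0, -132], 0],
  ],
)

```text
clock: 20.1
position: [390.7, 315.0, 38.4]
ee_rot: [-0.689, -0.145, 0.695, -0.148]
contact_force: [0.8, -0.1, 0.8]
gripper_width: 85.2
```

```bash
python3 go.py
```

```text
t 20.1 pos [390.7 315.   38.4] yaw_y -66.1 xaxis [-0.008 -0.006 -1.   ] q [ 1.    0.42 -0.52 -0.01 -0.64  0.99] F [ 0.8 -0.1  0.8] w 85.2
```

arm_command(
  increments=[
    [[0.3, -0.4, 0], [1.8, 5.7, -2], 0],
    [[0.3, -0.4, 0], [1.8, 5.7, -2], 0],
    [[0.3, -0.4, 0], [1.8, 5.7, -2], 0],
    [[0.3, -0.4, 0], [1.8, 5.7, -2], 0.4],
    [[0.3, -0.4, 0], [1.8, 5.7, -2], 1],
  ],
)

```text
clock: 20.6
position: [392.7, 321.0, 37.2]
ee_rot: [0.692, 0.147, -0.692, 0.146]
contact_force: [0.0, 0.2, -0.5]
gripper_width: 59.0
```

arm_command(
  increments=[
    [[0, 0, 0], [0, 0, 0], 1],
    [[0, 0, 0], [0, 0, 0], 1],
    [[0, 0, 0], [0, 0, 0], 1],
    [[0, 0, 0], [0, 0, 0], 1],
    [[0, 0, 0], [0, 0, 0], 1],
  ],
)

```text
clock: 21.1
position: [392.8, 321.3, 37.5]
ee_rot: [0.692, 0.147, -0.692, 0.146]
contact_force: [-1.2, -0.9, 3.0]
gripper_width: 15.3
```

```bash
python3 go.py
```

```text
t 21.1 pos [392.8 321.3  37.5] yaw_y -66.0 xaxis [ 0.     0.001 -1.   ] q [ 1.01  0.42 -0.52 -0.   -0.63  0.98] F [-1.2 -0.9  3. ] w 15.3
```

arm_command(
  increments=[
    [[0, 0, 0], [0, 0, 20], 1],
    [[0, 0, 0], [0, 0, 55], 1],
    [[0, 0, 0], [0, 0, 95], 1],
    [[0, 0, 0], [3, -10, 125], 1],
    [[0, 0, 0], [8, -45, 130], 1],
  ],
)

```text
clock: 21.6
position: [402.8, 279.6, 170.9]
ee_rot: [0.694, 0.15, -0.689, 0.146]
contact_force: [1.2, -1.2, -3.2]
gripper_width: 15.8
```

arm_command(
  increments=[
    [[0, 0, -2], [4, -40, 0], 1],
    [[0, 0, -4], [8, -80, 0], 1],
    [[0, 0, -6], [12, -120, 0], 1],
    [[0, 0, -8], [16, -160, 0], 1],
    [[0, 0, -10], [20, -200, 0], 1],
  ],
)

```text
clock: 22.1
position: [421.4, 77.6, 169.8]
ee_rot: [0.704, 0.088, -0.7, 0.085]
contact_force: [0.7, 0.6, -3.6]
gripper_width: 15.5
```

```bash
python3 go.py
```

```text
t 22.1 pos [421.4  77.6 169.8] yaw_y -75.9 xaxis [ 0.005  0.006 -1.   ] q [ 0.56  0.11 -0.54 -0.   -0.92  1.26] F [ 0.7  0.6 -3.6] w 15.5
```

arm_command(
  increments=[
    [[0, 0, -2], [0, -40, 0], 1],
    [[0, 0, -4], [0, -80, 0], 1],
    [[0, 0, -6], [-2, -120, 0], 1],
    [[0, 0, -8], [-5, -160, 0], 1],
    [[0, 0, -10], [-9, -200, 0], 1],
  ],
)

```text
clock: 22.6
position: [410.9, -123.8, 168.8]
ee_rot: [0.708, 0.026, -0.705, 0.022]
contact_force: [1.3, 0.0, -3.1]
gripper_width: 15.4
```

arm_command(
  increments=[
    [[0, 0, -1], [-4, -45, 0], 1],
    [[0, 0, -2], [-7, -90, 0], 1],
    [[0, 0, -3], [-9, -130, 0], 1],
    [[0, 0, -3.4], [-10, -165, -10], 1],
    [[0, 0, -3.4], [-10, -178, -25], 1],
  ],
)

```text
clock: 23.1
position: [400.4, -304.5, 142.9]
ee_rot: [0.709, 0.004, -0.706, 0.0]
contact_force: [0.3, -1.0, -3.8]
gripper_width: 15.4
```

```bash
python3 go.py; python3 - <<'E'
from go import *
s,M,yaw=st(); im,d,W,_=look('wrist'); cv2.imwrite('pics/w10.png',im)
b,g,r=[im[...,i].astype(int) for i in range(3)]
q=((g>r+8)&(abs(W[...,2]-6)<8)&(np.hypot(W[...,0]-402,W[...,1]+301)<100)).astype(np.uint8)
q=cv2.morphologyEx(q,cv2.MORPH_OPEN,np.ones((3,3)))
P=W[q>0][:,:2].astype(np.float32); print(cv2.minAreaRect(P),len(P),s['position'],yaw)
E
```

```text
t 23.1 pos [ 400.4 -304.5  142.9] yaw_y -89.7 xaxis [ 0.004  0.005 -1.   ] q [-0.33  0.27 -0.41 -0.01 -0.89  1.91] F [ 0.3 -1.  -3.8] w 15.4
((403.56597900390625, -302.02557373046875), (138.05712890625, 65.05165100097656), 0.40562304854393005) 5987 [ 400.37944958 -304.45669695  142.85920374] -89.66087387863931
```

View pics/w10.png

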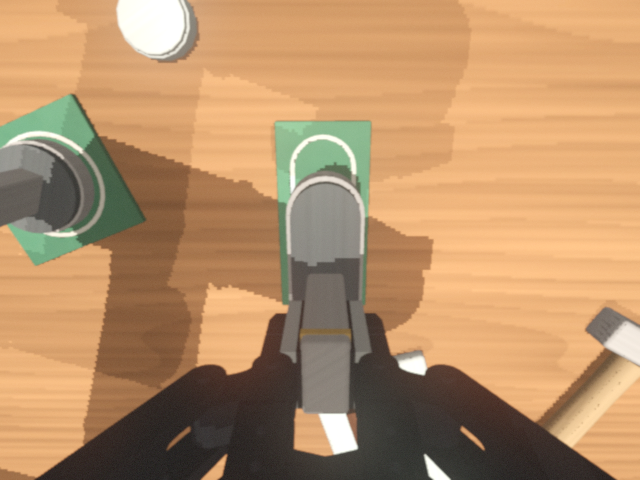

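The strap die is parallel to the strap pad (px 275–371 wide, centred at 323), and the pad fits at (403.5,-302), 0.4°. Lowering.

arm_command(
  increments=[
    [[-0.2, 0.2, 0], [2.8, 2.5, -28], 1],
    [[-0.2, 0.2, 0], [2.8, 2.5, -55], 1],
    [[-0.2, 0.2, 0], [2.8, 2.5, -75], 1],
    [[-0.2, 0.2, 0], [2.8, 2.5, -83], 1],
    [[-0.2, 0.2, 0], [2.8, 2.5, -85], 1],
  ],
)

```text
clock: 23.65
position: [400.5, -300.7, 53.4]
ee_rot: [-0.704, -0.004, 0.71, 0.0]
contact_force: [0.4, -0.3, -3.2]
gripper_width: 15.5
```

```bash
python3 go.py
```

```text
t 23.65 pos [ 400.5 -300.7   53.4] yaw_y -89.7 xaxis [-0.008  0.006 -1.   ] q [-0.32  0.39 -0.51 -0.01 -0.68  1.9 ] F [ 0.4 -0.3 -3.2] w 15.5
```

arm_command(
  increments=[
    [[-0.3, -0.4, 0], [3, -1.2, -3], 1],
    [[-0.3, -0.4, 0], [3, -1.2, -5], 1],
    [[-0.3, -0.4, 0], [3, -1.2, -6.5], 1],
    [[-0.3, -0.4, 0], [3, -1.2, -7.5], 1],
    [[-0.3, -0.4, 0], [3, -1.2, -8], 1],
  ],
)

```text
clock: 24.15
position: [403.6, -301.9, 45.7]
ee_rot: [-0.707, -0.002, 0.707, -0.002]
contact_force: [0.2, -0.5, -3.9]
gripper_width: 15.2
```

```bash
python3 go.py
```

```text
t 24.15 pos [ 403.6 -301.9   45.7] yaw_y -89.7 xaxis [-0.  0. -1.] q [-0.32  0.41 -0.52 -0.   -0.65  1.9 ] F [ 0.2 -0.5 -3.9] w 15.2
```

arm_command(
  increments=[
    [[0, 0, 0], [0, 0, -0.7], 1],
    [[0, 0, 0], [0, 0, -1.3], 1],
    [[0, 0, 0], [0, 0, -1.8], 1],
    [[0, 0, 0], [0, 0, -2.2], 1],
    [[0, 0, 0], [0, 0, -2.5], 1],
  ],
)

```text
clock: 24.65
position: [403.6, -302.0, 43.6]
ee_rot: [-0.707, -0.002, 0.707, -0.002]
contact_force: [-1.8, 1.2, 1.7]
gripper_width: 15.3
```

arm_command(
  increments=[
    [[0, 0, 0], [0, 0, 0], 0.5],
    [[0, 0, 0], [0, 0, 0], 0.5],
    [[0, 0, 0], [0, 0, 0], 0],
    [[0, 0, 0], [0, 0, 0], 0],
    [[0, 0, 0], [0, 0, 2], 0],
  ],
)

```text
clock: 25.15
position: [403.5, -301.9, 45.5]
ee_rot: [-0.707, -0.002, 0.707, -0.002]
contact_force: [0.0, -0.1, -0.4]
gripper_width: 83.5
```

arm_command(
  increments=[
    [[0, 0, 0], [0, 0, 25], 0],
    [[0, 0, 0], [0, 0, 65], 0],
    [[0, 0, 0], [0, 0, 105], 0],
    [[0, 0, 0], [0, 0, 145], 0],
    [[0, 0, 0], [0, 0, 150], 0],
  ],
)

```text
clock: 25.65
position: [406.3, -303.4, 201.3]
ee_rot: [0.711, 0.0, -0.704, 0.004]
contact_force: [0.2, 0.6, 1.0]
gripper_width: 85.5
```

arm_command(
  increments=[
    [[0, 0, 0], [-15, -35, 0], 0],
    [[0, 0, 0], [-30, -70, 0], 0],
    [[0, 0, 0], [-45, -105, 0], 0],
    [[0, 0, 0], [-60, -140, 0], 0],
    [[0, 0, 0], [-65, -150, 0], 0],
  ],
)

```text
clock: 26.15
position: [339.8, -455.7, 200.5]
ee_rot: [0.71, -0.001, -0.704, 0.003]
contact_force: [0.0, -0.4, -0.3]
gripper_width: 85.2
```

```bash
python3 go.py; python3 - <<'E'
from h import *
im,d,W,st=look('top'); np.savez('top2.npz',im=im,d=d,W=W)
cv2.imwrite('pics/top2.png',cv2.resize(im[110:330,120:520],None,fx=2,fy=2,interpolation=3))
a=np.load('top.npz')
from importlib import reload
E
sed -e "s/top.npz/top2.npz/" -e "s/dict(big=(274,253),small=(155,173),square=(474,180),strap=(152,282)/dict(big=(378,264),small=(273,141),square=(375,144),strap=(480,277)/" -e '/^print(.---/,$d' -e "s/((60,90,75),(12,28,20))/((60,90,81 if n in ('big','small','square','strap') else 66),(18,34,26))/" m.py > m2.py; python3 m2.py | grep -v pad
```

```text
t 26.15 pos [ 339.8 -455.7  200.5] yaw_y -89.8 xaxis [ 0.009 -0.004 -1.   ] q [-0.65  0.31 -0.19 -0.   -1.07  2.22] F [ 0.  -0.4 -0.3] w 85.2
big 81 158 [ 427.  -104.8] [29.8 16.7] -22.4 cloud [ 427.5 -105.    79.4]
big 26 689 [ 427.5 -106.1] [61.9 61.9] 0.0 cloud [ 425.9 -101.6   24.5]
small 81 167 [664.4  97.6] [33.  18.2] 44.5 cloud [666.   98.   78.7]
small 26 182 [663.4  97.1] [40.7 37.3] -72.3 cloud [659.5  98.1  24.4]
square 81 177 [659.  -99.6] [31.8 19.9] -62.9 cloud [ 660.  -100.4   78.8]
square 26 664 [ 660.3 -100.3] [60.3 59.5] 24.6 cloud [653.9 -96.8  24.5]
strap 81 197 [ 403.  -297.2] [28.2 21.5] 0.0 cloud [ 403.6 -298.2   78.8]
strap 26 789 [ 403.5 -299. ] [106.7  33.5] -1.8 cloud [ 398.9 -297.3   24.5]
jar 66 337 [527.3  -2.2] [36.9 36.4] 0.0 cloud [527.4  -2.2  64.7]
jar 26 52 [518.3  -2.2] [41.7 24.9] -90.0 cloud [511.2  -3.1  26.3]
y1 66 158 [558.  92.] [29.5 18.1] -22.1 cloud [557.   91.   72.7]
y1 26 375 [555.9  91. ] [58.  57.1] 0.5 cloud [551.3  87.3  19.6]
y2 66 155 [413.2 200.1] [30.8 16.2] 79.8 cloud [412.1 199.   73.2]
y2 26 430 [412.8 198.4] [57.7 57.6] 34.2 cloud [409.6 196.9  19.6]
y3 66 151 [338.5 106.3] [28.5 16. ] -89.3 cloud [339.4 105.5  73.4]
y3 26 424 [339.  105.3] [57.9 57.2] 45.5 cloud [338.8 103.8  19.7]
```

View pics/top2.png

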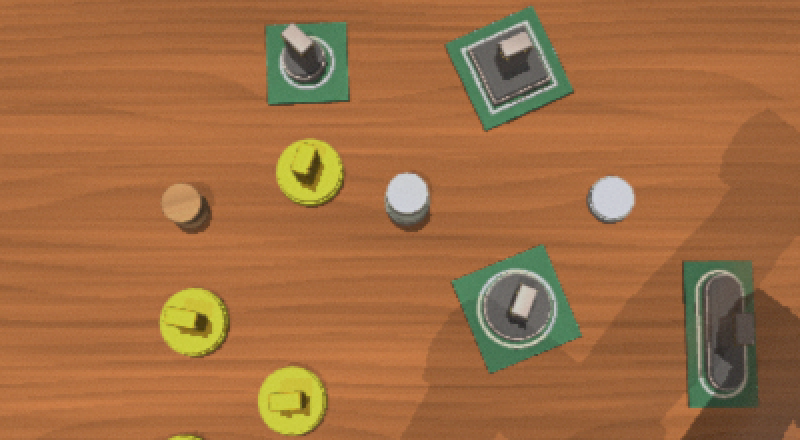

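All four dies stand on their pads: big at (517,305), small (305,60), square (510,65) and strap (722,332). The jar, spool and yellow dies are unmoved. The top view suggests offsets of 2–4 mm, so I'll cross-check with wrist views.

arm_command(
  increments=[
    [[0, -0.5, 0], [15, 35, 0], 0],
    [[0, -0.5, 0], [30, 70, 0], 0],
    [[0, -0.5, 0], [45, 105, 0], 0],
    [[0, -0.5, 0], [60, 140, 0], 0],
    [[0, -0.5, 0], [64, 153, 0], 0],
  ],
)

```text
clock: 26.7
position: [404.5, -299.4, 200.3]
ee_rot: [0.713, 0.001, -0.701, 0.004]
contact_force: [0.3, -0.9, -0.1]
gripper_width: 85.7
```

```bash
python3 wl.py w11; cat > v.py <<'E'
from go import *
s=readout.read_state(); ci=imaging.camera_info('wrist'); f=K(ci); T=np.array(ci['T_tool_cam'])
def pl(px,h,pos,q):
    Rm=R.from_quat(q).as_matrix(); r=np.stack([(px[:,0]-ci['cx'])/f,(px[:,1]-ci['cy'])/f,np.ones(len(px))],-1)@T[:3,:3].T@Rm.T
    e=Rm@T[:3,3]+pos; return (e+r*((h-e[2])/r[:,2])[:,None])[:,:2].astype(np.float32)
for n,pos,q,c in(('w2',[429.3,-106.8,196.7],[.131,.692,-.128,.699],(324,200)),('w4',[670,96.7,190.6],[-.273,.647,.276,.656],(327,202)),('w8',[666,-103.2,191.4],[.599,-.381,-.591,-.384],(330,205)),('w11',s['position'],s['ee_rot'],(325,200))):
    im=cv2.imread(f'pics/{n}.png').astype(int); b,g,r=im[...,0],im[...,1],im[...,2]
    m=((g>r+8)&(g>b+5)).astype(np.uint8); yy,xx=np.mgrid[:480,:640]; m[np.hypot(xx-c[0],yy-c[1])>125]=0; m[300:]=0
    m=cv2.morphologyEx(m,cv2.MORPH_OPEN,np.ones((3,3)))
    P=pl(np.argwhere(m>0)[:,::-1],6,np.array(pos),q); print(n,'pad',cv2.minAreaRect(P))
E
python3 v.py
```

```text
pos [ 404.5 -299.4  200.3] yaw -89.6
70 949 [ 403.6 -302.3] [28.9 16.1] 0.1 z 79.6 px [328. 232.]
15 3615 [ 404.5 -302.2] [108.1  34. ] 0.5 z 24.7 px [327. 203.]
w2 pad ((426.6344909667969, -107.2677001953125), (94.71695709228516, 94.58692169189453), 22.165990829467773)
w4 pad ((668.4963989257812, 95.27584075927734), (78.7625732421875, 79.11994934082031), 2.5559608936309814)
w8 pad ((664.1689453125, -103.4114990234375), (94.48657989501953, 94.19293975830078), 24.64598846435547)
w11 pad ((403.35479736328125, -301.712646484375), (137.4502410888672, 64.6847915649414), 0.548961341381073)
```

View pics/w11.png

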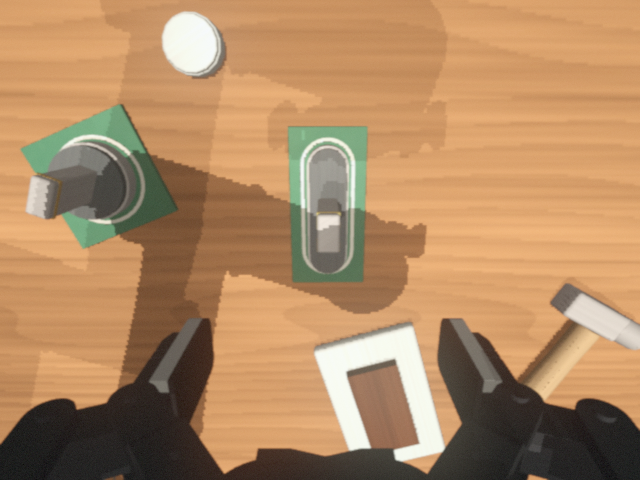

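The strap die lies inside its outline at px (327,203). By the wrist camera all four dies are 1–2 mm from their pad centres, against 6 mm allowed, and angles match within about 0.5°. Handing in.

```bash
python3 -c "
from bench import arm; print(arm.job_done())"
```

```text
the job is handed in; nothing more can be done
None
```

All four dies (big round, small round, square, strap) now stand upright on their own pads, inside the white outlines. I set each one down slowly until the pad took its weight before letting go. The job was handed in at about 27 s of the 102 s allowed, with the gripper open and clear of everything.

**Wrist camera (last check):**
- Die centres are about 1.4, 1.7, 1.8 and 1.2 mm from their pad centres (big, small, square, strap), against 6 mm allowed all round.
- The square and strap dies line up with their outlines to within about 0.5°.

**Top camera (disagreed somewhat):**
- It put the small die about 4 mm and the square and strap dies about 3 mm off centre, and the strap about 2° turned. That is still inside the outlines.
- I trusted the wrist views, because the grip blocks partly hide the feet from above.

The jar measured within 2 mm of its first position in the top view. The spool and the yellow look-alikes also looked unmoved there, though I measured only three of the yellow ones and checked the spool by eye. The highest wrist force I saw was about 7 N.

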